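Put the stained frames on their backing boards

TASK

The four stained frames are dry: put each one on the backing board of its own shape, lying flat on the board's rim all round the raised cork panel and with its edges lined up with the board's edges. Set them down, do not drop them, and leave the tin of stain standing where it is.

Things in the scene. Friction and masses are not known exactly. Their poses are not given: they have to be found in the camera images.
- oblong_frame: Oblong open frame of dark stained wood, flat, loose, 75 g. Rails 13 mm wide, 28 mm high (plain sides to 25 mm, then a 6 mm wide bead); nothing inside, so a rail can be pinched from above. Outside 116 mm along its x and 80 mm along its y; opening 90 x 54 mm. Middles of the long rails at y = +-33.5 mm, of the short ones at x = +-51.5 mm. Origin: centre, at the underside; z up.
- square_frame: Square open frame of dark stained wood, flat, loose, 68 g. Rails 13 mm wide, 28 mm high (plain sides to 25 mm, then a 6 mm wide bead); nothing inside, so a rail can be pinched from above. Outside 90 x 90 mm, sides along its x and y; opening 64 x 64 mm. The middles of its rails are 38.5 mm from the centre, along +x, -x, +y and -y. Origin: centre, at the underside; z up.
- hexagon_frame: Six-sided open frame of dark stained wood, flat, loose, 65 g. Rails 13 mm wide, 28 mm high (plain sides to 25 mm, then a 6 mm wide bead); nothing inside, so a rail can be pinched from above. Across the flats 94 mm outside, opening 68 mm. Rail middles 40.5 mm from the centre at 0, 60, 120... degrees from x. Origin: centre, at the underside; z up.
- round_frame: Round open frame of dark stained wood, flat, loose, 62 g. Rails 13 mm wide, 28 mm high (plain sides to 25 mm, then a 6 mm wide bead); nothing inside, so a rail can be pinched from above. Outer diameter 98 mm, opening diameter 72 mm: the ring's middle line has radius 42.5 mm. Origin: centre, at the underside; z up.
- oblong_board: Oblong backing board, plywood 6 mm thick, with a raised cork panel 5 mm thick on its middle (top 11 mm above the table). Board 116 mm along its x by 80 mm along its y, panel 74 x 38 mm. Its frame fits round the panel, 8 mm to spare all round, and rests on the plywood rim, underside 6 mm above the table. Taped down, does not move. Origin: centre of its underside, z up.
- square_board: Square backing board, plywood 6 mm thick, with a raised cork panel 5 mm thick on its middle (top 11 mm above the table). Board 90 x 90 mm with sides along its x and y, panel 48 x 48 mm. Its frame fits round the panel, 8 mm to spare all round, and rests on the plywood rim, underside 6 mm above the table. Taped down, does not move. Origin: centre of its underside, z up.
- hexagon_board: Six-sided backing board, plywood 6 mm thick, with a raised cork panel 5 mm thick on its middle (top 11 mm above the table). Across the flats: board 94 mm, panel 52 mm; flats face 0, 60, 120... degrees from x. Its frame fits round the panel, 8 mm to spare all round, and rests on the plywood rim, underside 6 mm above the table. Taped down, does not move. Origin: centre of its underside, z up.
- round_board: Round backing board, plywood 6 mm thick, with a raised cork panel 5 mm thick on its middle (top 11 mm above the table). Board diameter 98 mm, panel diameter 56 mm. Its frame fits round the panel, 8 mm to spare all round, and rests on the plywood rim, underside 6 mm above the table. Taped down, does not move. Origin: centre of its underside, z up.
- tin: Closed squat tin of wood stain, bare steel with a paper band, 63 mm across and 45 mm high, about 250 g, standing loose somewhere among the frames and boards. It is to stay where it is. Origin: centre of its underside; z up.
Things that resemble listed ones, but are neither listed nor needed, are in the scene too. What is shaped like the round_board but green or pink is not meant.

How it is judged:
By the outcome, as a careful person would: the job done as asked, in the order asked, and still so for the second after the job is handed in, with the robot touching nothing.
It also fails if it takes over 99 s, if anything falls off the work surface, if the arm or the gripper's body presses on something with over 40 N, if the wrist force passes 120 N, or if a joint passes its speed limit or range.

ROBOT

A 7-joint arm with a two-finger parallel gripper is mounted at the origin on the work surface. World frame = base frame: x ahead of the robot, y to its left, z up, the work surface at z = 0. Lengths are in m, angles in degrees, forces in N, time in s.
With the tool pointing down it reaches from about 0.425 to 0.875 m from the base axis. Payload 4.7 kg.
Tool frame: the origin (TCP) lies midway between the tips of the shut fingers; the grasp point (between the pads) lies 19 mm behind it (env.grip_point_offset is the distance from the TCP to the grasp point, in m); z points along the fingers, y is the line along which they close (so a half turn about z gives the same grasp; the last joint's range is limited). The gripper opens to 87 mm and grips with 3 to 60 N. Pads are 19 mm wide; open, the fingers measure 117 mm over their backs; the gripper's body (75 mm by 190 mm) begins 51 mm behind the grasp point.
Start: joints at [-63.306, 18.392, -4.016, 83.108, 1.295, 78.541, -3.26], TCP at [0.284, 0.585, 0.223] pointing down, gripper open.
Joint ranges: [-163.93, 163.93], [-17.29, 119.83], [-79.2, 71.16], [3.27, 140.29], [-89.18, 269.18], [5.43, 117.66], [-154.24, 154.24]. Speed limits (degrees/s): [147.25, 147.25, 180, 180, 180, 180, 180].

INTERFACE

Orientations are given as [roll, pitch, yaw] about the fixed x, y, z axes, in that order (R = Rz(yaw) Ry(pitch) Rx(roll)).
In Python, from cell import env gives the robot as it stands.
- The arm moves only by the shell command python3 -m jog 'ROWS' [FORCE]. ROWS is JSON, a list of rows, each a list of 7 numbers: the shift along the tool's x, y, z in m, then the turn, a rotation vector about the tool's x, y, z in rad, then the finger opening in m, from 0 to 0.087. A call has 1 to 12 rows; each row shifts and turns the commanded pose from where the row before left it, along the tool's axes as they then stand; what a row does not reach is not made up. A row lasts 1/12 s, in which the tool goes at most 41.7 mm and 7.16 degrees, less where a joint would pass 70% of its speed; a pose out of reach is approached as far as the arm can. A call is refused whole if a number of a shift passes 0.0417 or a number of a turn 0.125, either way. A call with a gripper value outside its range is refused whole. The fingers move at their own pace and stop on an object; FORCE is the grip in N (left out, the last holds). Time passes only in rows, so rows that do not move let the fingers close. It gives the time, the measured TCP pose, the force, the opening and the grip force at its end, in the units of the state.
- env.get_obs(): the state, without advancing time (a new reading comes with each control period).
- env.read_camera(name): name is "side" or "top" or "wrist"; returns the picture (480x640x3 uint8, blue, green, red); there is no depth.
- env.get_calibration(name): a dict with "fov_y" (degrees; the focal length in pixels is half the picture's height over the tangent of half this angle, whatever the lens; pixels are square), "cx", "cy" (the principal point, pixels), "pose" (4x4, takes a point from camera to world coordinates). Camera axes: x right, y up, looking along -z (the intrinsics and any distortion apply to the point x, -y, -z); pixel columns grow to the right and rows downward; lengths in m; the calibration is good to about 2 mm. A picture is of the moment at which its call begins: read the wrist's pose just before it. get_calibration takes no time and is no camera call; for the wrist camera it gives the pose at the moment of the call.
- env.sign_off(): hands the job in; it is judged then, once.
The state is a dict: "time_s": time; "qpos": joint angles; "joint_velocities": joint speeds; "effort": joint torques, N m; "tool_pos": TCP position; "tool_rot": TCP orientation; "force": force on the tool from outside, world axes, zero at the start; "wrist_torque": the same for the moment, N m; "grip_width": finger opening in m; "grasp_force": force on a finger pad.
Only numpy, scipy, OpenCV 4.12 (cv2) and the standard library are available. Lean on these libraries where they do the work, as an engineer would, in place of code of your own. Each camera call takes 0.05 s, during which the arm holds its last target. There are 200 camera calls.

## Working session

There is one attempt and no reset: what is moved stays moved. The work goes in short steps, Python scripts to look and compute and a shell command to move; the robot and the scene stay as the last step left them, time stands still between calls to the robot, and variables do not carry over. Pictures are saved under pics/ and viewed, at most 14 in all, crops included, and the job is handed in when it is done.

```bash
ls; mkdir -p pics; python3 - <<'E'
from cell import env
import cv2,numpy as np
print(env.get_obs())
for n in("top","side","wrist"):
    c=env.get_calibration(n);print(n,{k:(np.round(v,4).tolist() if not isinstance(v,str) else v) for k,v in c.items()})
    cv2.imwrite(f"pics/{n}0.png",env.read_camera(n))
print(env.grip_point_offset)
E
```

```text
pics
{'time_s': 0.0, 'qpos': array([-63.30576271,  18.43913015,  -4.01502211,  83.17486173,
         1.29430776,  78.54105205,  -3.25989798]), 'joint_velocities': array([ 0.02871724, -0.0778849 , -0.04212431, -0.06680846, -0.00952035,
       -0.12645583,  0.05489904]), 'effort': array([-9.25181621e-05, -4.91290355e+01, -4.03938163e-01, -3.12535357e+01,
       -6.38991455e-02,  4.35043126e-02,  1.61485837e-04]), 'tool_pos': array([0.28358641, 0.58425688, 0.221461  ]), 'tool_rot': array([-1.79890159e+02,  5.25907273e-03,  1.54114997e+02]), 'force': array([ 0.52508865,  0.62895977, -0.34766087]), 'wrist_torque': array([ 1.85740519e-02, -3.77673415e-02, -8.17090252e-05]), 'grasp_force': 0.0, 'grip_width': 0.08719011133369775}
top {'fov_y': 57.7589, 'cx': 317.3057, 'cy': 237.3968, 'pose': [[-0.0152, 0.9829, -0.1834, 0.3447], [-0.9996, -0.0193, -0.0204, -0.0039], [-0.0236, 0.183, 0.9828, 0.9093], [0.0, 0.0, 0.0, 1.0]]}
side {'fov_y': 44.0253, 'cx': 322.3446, 'cy': 231.5877, 'pose': [[0.9363, 0.2004, -0.2883, 0.0925], [-0.3509, 0.5611, -0.7497, -1.0495], [0.0115, 0.8032, 0.5957, 0.8817], [0.0, 0.0, 0.0, 1.0]]}
wrist {'fov_y': 69.7205, 'cx': 320.6967, 'cy': 243.8723, 'pose': [[0.4366, -0.8669, -0.2405, 0.2179], [0.8997, 0.4202, 0.1184, 0.6168], [-0.0016, -0.268, 0.9634, 0.3837], [0.0, 0.0, 0.0, 1.0]]}
0.0187
```

View pics/top0.png

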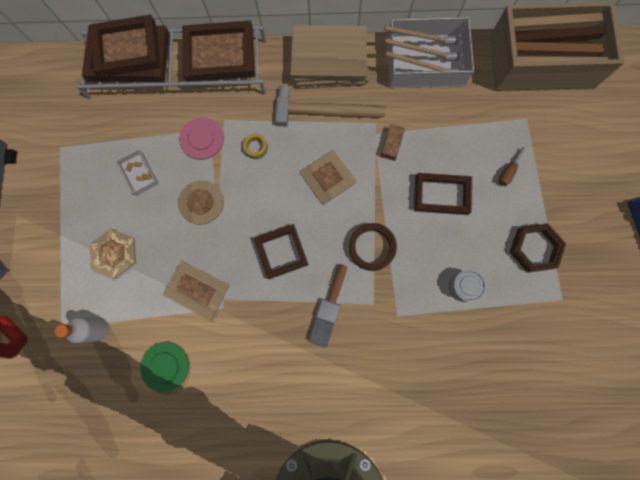

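View pics/side0.png

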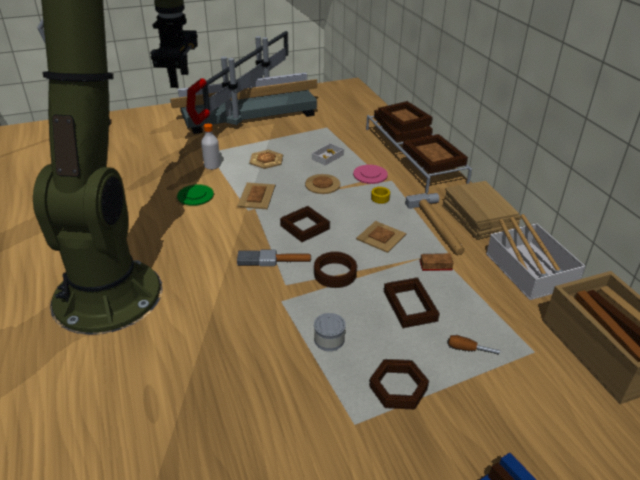

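Top view: frames are oblong (443,194), square (280,251), round (372,246) and hexagon (537,247), with the tin at (468,285). The boards are hexagon (113,253), round (201,202), oblong (196,289) and square (328,176). The pink (201,138), green (165,367) and racked items are decoys. The side view shows the same layout.

```bash
cat > h.py <<'E'
from cell import env
import cv2,numpy as np
def ray(c,uv):
    f=240/np.tan(np.radians(c["fov_y"])/2);P=np.array(c["pose"])
    uv=np.atleast_2d(uv).astype(float)
    d=np.c_[(uv[:,0]-c["cx"])/f,-(uv[:,1]-c["cy"])/f,-np.ones(len(uv))]
    return P[:3,3],d@P[:3,:3].T
def plane(c,uv,z):
    o,d=ray(c,uv);return (o+d*((z-o[2])/d[:,2])[:,None])[:,:2]
def proj(c,X):
    f=240/np.tan(np.radians(c["fov_y"])/2);P=np.array(c["pose"])
    p=(np.atleast_2d(X)-P[:3,3])@P[:3,:3];return np.c_[c["cx"]+f*p[:,0]/-p[:,2],c["cy"]-f*p[:,1]/-p[:,2]]
def tri(c1,u1,c2,u2):
    A=np.zeros((3,3));b=np.zeros(3)
    for c,u in((c1,u1),(c2,u2)):
        o,d=ray(c,u);d=d[0]/np.linalg.norm(d[0]);M=np.eye(3)-np.outer(d,d);A+=M;b+=M@o
    return np.linalg.solve(A,b)
def dark(im):
    return (im.max(2)<70).astype(np.uint8)*255
def holes(m,amin):
    "filled-hole contours of dark rings: (outer, inner)"
    cs,h=cv2.findContours(m,cv2.RETR_CCOMP,cv2.CHAIN_APPROX_NONE);out=[]
    for i,c in enumerate(cs):
        p=h[0][i][3]
        if p>=0 and cv2.contourArea(c)>amin: out.append((cs[p],c))
    return out
def cen(c):
    m=cv2.moments(c);return np.array([m['m10']/m['m00'],m['m01']/m['m00']])
E
python3 - <<'E'
from h import *
for n in("top","side"):
    im=cv2.imread(f"pics/{n}0.png")
    for o,i in holes(dark(im),300): print(n,"frame",cen(o).round(1),cv2.contourArea(o),cv2.contourArea(i),plane(env.get_calibration(n),[cen(o)],.014).round(3))
    hsv=cv2.cvtColor(im,cv2.COLOR_BGR2HSV)
    for u in([(443,194),(113,270),(185,205),(165,283),(335,160),(200,204),(100,170)] if n=="top" else [(250,200)]): print(u,im[u[1],u[0]],hsv[u[1],u[0]])
c=env.get_calibration("top")
for nm,u in dict(hexb=(113,253),rb=(201,202),ob=(196,289),sq=(328,176),tin=(468,285)).items(): print(nm,plane(c,[u],.006).round(3))
E
```

```text
top frame [279.3 251.2] 1811.5 903.0 [[0.484 0.094]]
top frame [536.  247.4] 1951.5 797.5 [[ 0.482 -0.435]]
top frame [371.  246.3] 1698.0 851.5 [[ 0.491 -0.097]]
top frame [441.7 193.5] 2059.0 979.5 [[ 0.601 -0.25 ]]
top frame [216.6  51.7] 4027.5 1789.0 [[0.948 0.239]]
top frame [126.2  51.4] 4930.0 1310.0 [[0.956 0.448]]
(443, 194) [138 142 144] [ 20  11 144]
(113, 270) [101 130 150] [ 18  83 150]
(185, 205) [ 80 103 120] [ 17  85 120]
(165, 283) [135 139 141] [ 20  11 141]
(335, 160) [ 88 114 132] [ 18  85 132]
(200, 204) [ 63  84 110] [ 13 109 110]
(100, 170) [132 136 138] [ 20  11 138]
side frame [398.6 383.9] 2151.0 721.0 [[ 0.48  -0.442]]
side frame [410.6 302.5] 1738.5 524.5 [[ 0.6   -0.256]]
side frame [334.8 269.5] 1194.0 332.0 [[ 0.489 -0.102]]
side frame [418.9 137.4] 3192.0 440.5 [[0.972 0.405]]
(250, 200) [ 40  69 100] [ 15 153 100]
hexb [[0.488 0.449]]
rb [[0.596 0.265]]
ob [[0.409 0.269]]
sq [[ 0.648 -0.01 ]]
tin [[ 0.408 -0.293]]
```

View pics/wrist0.png

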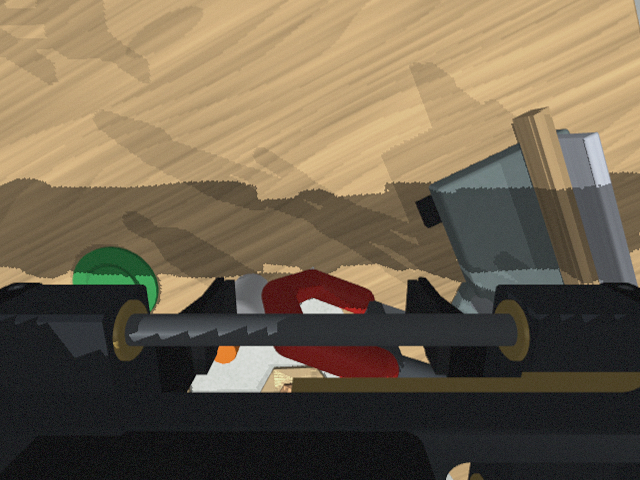

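The wrist camera looks down past the fingers, and the area above row ~275 is clear. I'll move to a spot where it sees all the boards.

```bash
python3 -m jog '[[-0.036,-0.0165,-0.0065,0,0,0,0.087],[-0.036,-0.0165,-0.0065,0,0,0,0.087],[-0.036,-0.0165,-0.0065,0,0,0,0.087],[-0.036,-0.0165,-0.0065,0,0,0,0.087],[-0.036,-0.0165,-0.0065,0,0,0,0.087],[-0.036,-0.0165,-0.0065,0,0,0,0.087],[-0.036,-0.0165,-0.0065,0,0,0,0.087],[-0.036,-0.0165,-0.0065,0,0,0,0.087],[-0.036,-0.0165,-0.0065,0,0,0,0.087],[-0.036,-0.0165,-0.0065,0,0,0,0.087],[-0.036,-0.0165,-0.0065,0,0,0,0.087],[-0.036,-0.0165,-0.0065,0,0,0,0.087]]'
python3 -m jog '[[0,0,0,0,0,-0.113,0.087],[0,0,0,0,0,-0.113,0.087],[0,0,0,0,0,-0.113,0.087],[0,0,0,0,0,-0.113,0.087],[0,0,0,0,0,0,0.087]]'
```

```text
time_s: 1.15
tool_pos: [0.5868, 0.2164, 0.3008]
tool_rot: [180.0, -0.0, 154.1]
force: [0.8, 0.1, -0.2]
grip_width: 0.0872
grasp_force: 0.0
time_s: 1.57
tool_pos: [0.5859, 0.2179, 0.3001]
tool_rot: [-180.0, -0.0, -179.8]
force: [-0.5, 1.0, 0.3]
grip_width: 0.0868
grasp_force: 0.0
```

```bash
cat > snap.py <<'E'
import sys,pickle
from h import *
n=sys.argv[1];c=env.get_calibration("wrist");im=env.read_camera("wrist")
cv2.imwrite(f"pics/{n}.png",im);pickle.dump(c,open(f"pics/{n}.pkl","wb"));print(env.get_obs()["tool_pos"].round(4),env.get_obs()["tool_rot"].round(2))
E
python3 snap.py w1
python3 -m jog '[[0,-0.041,0,0,0,0,0.087],[0,-0.041,0,0,0,0,0.087],[0,-0.041,0,0,0,0,0.087],[0,-0.041,0,0,0,0,0.087],[0,-0.01,0,0,0,0,0.087],[0,0,0,0,0,0,0.087]]'
python3 snap.py w2
python3 -m jog '[[0,-0.041,0,0,0,0,0.087],[0,-0.041,0,0,0,0,0.087],[0,-0.041,0,0,0,0,0.087],[0,-0.041,0,0,0,0,0.087],[0,-0.02,0,0,0,0,0.087],[0,0,0,0,0,0,0.087]]'
python3 snap.py w3
python3 -m jog '[[0,-0.041,0,0,0,0,0.087],[0,-0.041,0,0,0,0,0.087],[0,-0.041,0,0,0,0,0.087],[0,-0.04,0,0,0,0,0.087],[0,0,0,0,0,0,0.087]]'
python3 snap.py w4
```

```text
[0.5859 0.2179 0.3002] [-1.7999e+02 -3.0000e-02  1.7987e+02]
time_s: 2.12
tool_pos: [0.5861, 0.0381, 0.3011]
tool_rot: [-179.9, 0.0, 179.3]
force: [0.1, 0.5, 0.8]
grip_width: 0.0873
grasp_force: 0.0
[0.586  0.0418 0.3008] [1.7999e+02 2.0000e-02 1.7961e+02]
time_s: 2.67
tool_pos: [0.5854, -0.1453, 0.3005]
tool_rot: [-179.8, -0.0, 179.5]
force: [-1.3, -0.6, 0.2]
grip_width: 0.0871
grasp_force: 0.0
[ 0.5861 -0.1413  0.3003] [-1.7999e+02 -2.0000e-02  1.7974e+02]
time_s: 3.13
tool_pos: [0.5842, -0.3099, 0.2995]
tool_rot: [-179.7, -0.1, 179.5]
force: [-2.9, -0.5, 0.6]
grip_width: 0.0865
grasp_force: 0.0
[ 0.5856 -0.3054  0.2996] [-1.7993e+02 -1.0000e-01  1.7969e+02]
```

View pics/w1.png

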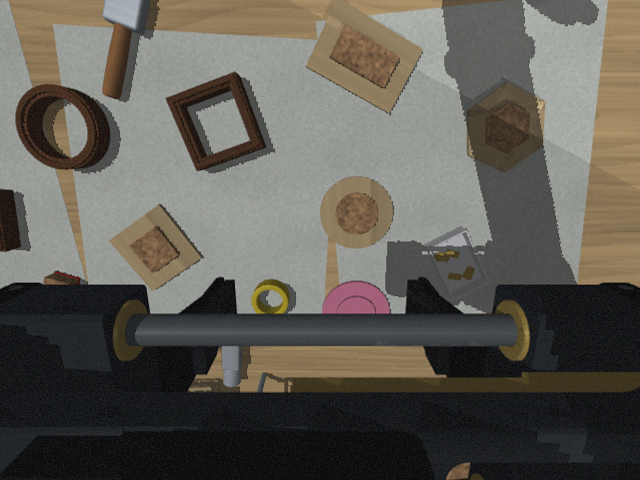

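View pics/w3.png

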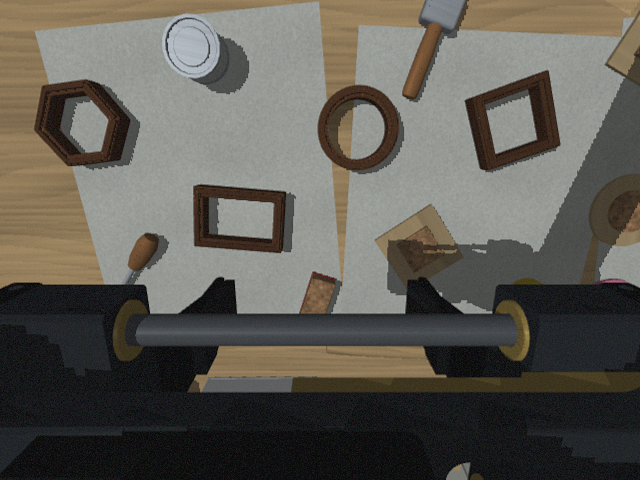

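```bash
cat > meas.py <<'E'
from h import *
import pickle
A=dict(oblong_frame=(.601,-.25),square_frame=(.484,.094),hexagon_frame=(.482,-.435),round_frame=(.491,-.097),
 hexagon_board=(.488,.449),round_board=(.596,.265),oblong_board=(.409,.269),square_board=(.648,-.01))
N=dict(oblong=2,square=4,hexagon=6,round=1)
def mask(im,frame):
    b,g,r=[x.astype(int) for x in cv2.split(cv2.GaussianBlur(im,(3,3),0))]
    s=(r-b)/np.maximum(r,1)
    m=(s>.35)&(r<120) if frame else (s>.17)
    return (m*255).astype(np.uint8)
def blob(m,c,a,z,R=.075):
    "contour of the blob about approximate place a"
    u=proj(c,[[*a,z]])[0]; e=proj(c,[[a[0],a[1]+R,z]])[0]; r=np.linalg.norm(e-u)
    if not(r*.8<u[0]<640-r*.8 and r*.8<u[1]<283-r*.55): return None
    k=np.zeros_like(m);cv2.circle(k,tuple(int(x) for x in u),int(r),255,-1)
    k=cv2.morphologyEx(m&k,cv2.MORPH_OPEN,np.ones((3,3)))
    cs,_=cv2.findContours(k,cv2.RETR_EXTERNAL,cv2.CHAIN_APPROX_NONE)
    return max(cs,key=cv2.contourArea) if cs else None
def world(c,cnt,h,z0=0):
    "silhouette to outline: edges facing the camera are seen at z0, the others at z0+h"
    p=cnt[:,0,:].astype(float);n=len(p);
    lo=plane(c,p,z0);hi=plane(c,p,z0+h);q=(lo+hi)/2;o=np.array(c["pose"])[:2,3]
    k=6;t=np.roll(q,-k,0)-np.roll(q,k,0);nr=np.c_[t[:,1],-t[:,0]]
    if ((q-q.mean(0))*nr).sum()<0:nr=-nr
    near=((o-q)*nr).sum(1)>0
    w=np.where(near[:,None],lo,hi)
    return cv2.convexHull(w.astype(np.float32))[:,0,:]
def pose(w,shape):
    s=np.float32(1000)
    ce=cen((w*s)[:,None,:])/1000; n=N[shape]; ang=None
    if n in(2,4):
        (cx,cy),(a,b),t=cv2.minAreaRect(w*s); size=(a,b); ce=np.array([cx,cy])/1000
        if n==2 and a<b:t+=90
        ang=t%(180 if n==2 else 90)
    elif n==6:
        d=np.roll(w,-1,0)-w;z=d[:,0]+1j*d[:,1];ang=np.degrees(np.angle(sum(abs(z)*(z/abs(z)*1j)**6)))/6%60
        size=(2000*np.sqrt(cv2.contourArea(w)/(2*np.sqrt(3))),)
    else: size=(2000*np.sqrt(cv2.contourArea(w)/np.pi),)
    return ce,ang,size
if __name__=="__main__":
    V={}
    for v in("w1","w2","w3","w4"):
        im=cv2.imread(f"pics/{v}.png");c=pickle.load(open(f"pics/{v}.pkl","rb"));V[v]=(im,c,mask(im,1),mask(im,0),im.copy())
    for nm,a in A.items():
        sh,ty=nm.split("_");fr=ty=="frame";h=.0255 if fr else .006;print(nm)
        L=[]
        for v,(im,c,mf,mb,dbg) in V.items():
            k=blob(mf if fr else mb,c,a,h/2)
            if k is None: continue
            cv2.drawContours(dbg,[k],-1,(0,255,0) if fr else (255,0,255),1)
            ce,an,sz=pose(world(c,k,h),sh);print("  ",v,ce.round(4),an if an is None else round(an,1),np.round(sz,1))
            c0=pose(world(c,k,0),sh)[0]; L.append((ce,c0,an))
            if not fr:
                pass
        if len(L)>1: # height: the outline height at which two views agree
            i,j=L[0],L[-1];d0=i[1]-j[1];d1=(i[0]-j[0])-d0;print("   h from two views %.4f"%(-h*(d0@d1)/(d1@d1)))
    cv2.imwrite("pics/dbg.png",np.vstack([np.hstack([V[a][4][:290] for a in p]) for p in(("w1","w2"),("w3","w4"))])[:, :])
    d=cv2.imread("pics/dbg.png");cv2.imwrite("pics/dbg.png",cv2.resize(d,(800,int(d.shape[0]*800/d.shape[1])),interpolation=cv2.INTER_AREA))
E
python3 meas.py
```

```text
oblong_frame
   w2 [ 0.602  -0.2512] 82.2 [120.3  79.7]
   w3 [ 0.6006 -0.2527] 84.3 [115.3  77.9]
   w4 [ 0.6004 -0.2531] 85.2 [114.1  77.8]
   h from two views 0.0221
square_frame
   w1 [0.4832 0.091 ] 17.9 [90.3 88.5]
   w2 [0.4838 0.0905] 18.9 [87.4 87.8]
   w3 [0.4854 0.0912] 16.6 [94.5 88.6]
   h from two views 0.0256
hexagon_frame
   w3 [ 0.4816 -0.4411] 5.2 [93.6]
   w4 [ 0.4813 -0.4401] 6.8 [91.8]
   h from two views 0.0311
round_frame
   w1 [ 0.4896 -0.1005] None [95.7]
   w2 [ 0.4897 -0.1004] None [95.6]
   w3 [ 0.4899 -0.1003] None [96.]
   w4 [ 0.4898 -0.1003] None [95.7]
   h from two views 0.0257
hexagon_board
   w1 [0.4878 0.4508] 37.4 [93.2]
round_board
   w1 [0.6028 0.2627] None [103.3]
   w2 [0.6015 0.2634] None [101.6]
   h from two views 0.0092
oblong_board
   w1 [0.394  0.2683] 63.1 [130.9 103.9]
   w2 [0.395  0.2666] 62.5 [133.9  99.9]
   h from two views -0.0026
square_board
   w1 [ 0.6475 -0.0107] 34.0 [91.2 89.5]
   w2 [ 0.6473 -0.0105] 33.9 [90.2 90.1]
   w3 [ 0.6474 -0.0103] 33.8 [89.1 89.9]
   w4 [ 0.6471 -0.0102] 33.6 [89.5 90. ]
   h from two views 0.0067
```

View pics/dbg.png

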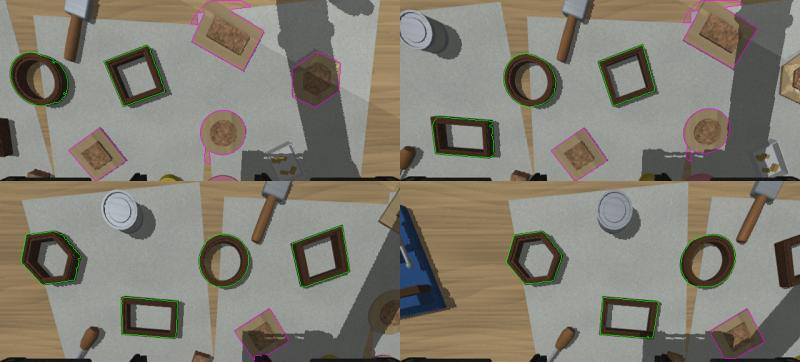

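```bash
sed -i 's/k=cv2.morphologyEx(m&k,cv2.MORPH_OPEN,np.ones((3,3)))/k=cv2.morphologyEx(m\&k,cv2.MORPH_OPEN,np.ones((op,op)))/; s/def blob(m,c,a,z,R=.075)/def blob(m,c,a,z,R=.075,op=3)/; s/k=blob(mf if fr else mb,c,a,h\/2)/k=blob(mf if fr else mb,c,a,h\/2,.075 if fr else .073,3 if fr else 13)/' meas.py
cat > goto.py <<'E'
import sys
from h import *
from scipy.spatial.transform import Rotation as R
x,y,z,yaw=map(float,sys.argv[1:5]);o=env.get_obs();p=o["tool_pos"];r=o["tool_rot"]
t=-np.radians((yaw-r[2]+90)%180-90) if len(sys.argv)<6 else -np.radians((yaw-r[2]+180)%360-180)
Rt=R.from_euler("xyz",[180,0,yaw],degrees=True)
if len(sys.argv)<6: Rt=R.from_euler("xyz",[180,0,r[2]-np.degrees(t)],degrees=True)
rv=(R.from_euler("xyz",r,degrees=True).inv()*Rt).as_rotvec()
d=Rt.inv().apply(np.array([x,y,z])-p)
print("turn",rv.round(3),"then shift",d.round(4),"rows",max(np.linalg.norm(d)/.0417,0).round(1),"now",p.round(4),r.round(1),"d",np.subtract([x,y,z],p).round(4))
E
python3 meas.py | sed -n '/hexagon_board/,$p'; python3 goto.py .4979 -.4035 .06 156
```

```text
hexagon_board
   w1 [0.4877 0.4509] 38.2 [92.7]
round_board
   w1 [0.5971 0.2654] None [97.2]
   w2 [0.597  0.2654] None [96.6]
   h from two views 0.0061
oblong_board
   w1 [0.398  0.2719] 62.9 [120.8  99.9]
   w2 [0.3985 0.2704] 63.1 [122.1  96.6]
   h from two views 0.0005
square_board
   w1 [ 0.6477 -0.0106] 34.0 [90.7 89.5]
   w2 [ 0.6474 -0.0105] 33.6 [90.2 89.9]
   w3 [ 0.6474 -0.0103] 33.8 [89.1 89.9]
   w4 [ 0.6475 -0.0103] 33.7 [88.9 89.3]
   h from two views 0.0064
turn [-0.002 -0.001  0.413] then shift [ 0.0402 -0.1252  0.2396] rows 6.6 now [ 0.5856 -0.3054  0.2996] [-1.799e+02 -1.000e-01  1.797e+02] d [-0.0877 -0.0981 -0.2396]
```

```bash
python3 -m jog '[[0,0,0,0,0,0.104,0.04],[0,0,0,0,0,0.103,0.04],[0,0,0,0,0,0.103,0.04],[0,0,0,0,0,0.103,0.04],[0.0057,-0.0179,0.0342,0,0,0,0.04],[0.0057,-0.0179,0.0342,0,0,0,0.04],[0.0057,-0.0179,0.0342,0,0,0,0.04],[0.0057,-0.0179,0.0342,0,0,0,0.04],[0.0057,-0.0179,0.0342,0,0,0,0.04],[0.0057,-0.0179,0.0342,0,0,0,0.04],[0.0057,-0.0179,0.0342,0,0,0,0.04],[0,0,0,0,0,0,0.04]]'; python3 snap.py w5; python3 goto.py .4979 -.4035 .008 156
python3 - <<'E'
from meas import *
im=cv2.imread("pics/w5.png");cv2.imwrite("pics/w5c.png",im[40:400])
E
```

```text
time_s: 4.18
tool_pos: [0.4942, -0.3981, 0.0535]
tool_rot: [179.9, -0.7, 156.3]
force: [-2.5, 0.4, -1.6]
grip_width: 0.04
grasp_force: 0.0
[ 0.4974 -0.3979  0.0569] [179.85  -0.47 156.33]
turn [ 0.003 -0.008  0.006] then shift [-0.0027 -0.0049  0.0489] rows 1.2 now [ 0.4974 -0.3979  0.0569] [179.9  -0.5 156.3] d [ 0.0005 -0.0056 -0.0489]
```

View pics/w5c.png

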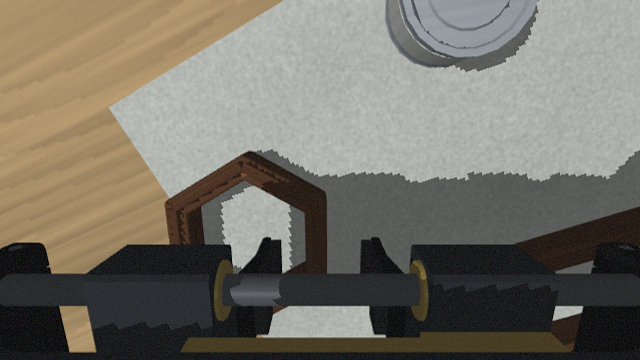

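The rail lies between the fingers and parallel to the pads. I'll descend and close.

```bash
python3 -m jog '[[-0.0015,-0.0045,0.02,0,-0.004,0,0.04],[0,0,0.02,0,-0.003,0,0.04],[0,0,0.0085,0,0,0,0.04],[0,0,0,0,0,0,0.04],[0,0,0,0,0,0,0.0],[0,0,0,0,0,0,0.0],[0,0,0,0,0,0,0.0],[0,0,0,0,0,0,0.0]]' 25;python3 -m jog '[[0,0,0,0,0,0,0.0],[0,0,0,0,0,0,0.0]]'; python3 goto.py .4979 -.4035 .008 156
```

```text
time_s: 4.9
tool_pos: [0.5, -0.4068, 0.014]
tool_rot: [-180.0, 0.5, 156.4]
force: [0.4, 0.6, 1.4]
grip_width: 0.0209
grasp_force: 0.0
time_s: 5.07
tool_pos: [0.4997, -0.4065, 0.0135]
tool_rot: [180.0, 0.5, 156.4]
force: [0.5, 1.3, 3.4]
grip_width: 0.0124
grasp_force: 25.0
turn [0.001 0.008 0.006] then shift [0.0028 0.002  0.0055] rows 0.2 now [ 0.4997 -0.4065  0.0135] [180.    0.5 156.4] d [-0.0018  0.003  -0.0055]
```

```bash
python3 -m jog '[[0,0,-0.01,0,0,0,0],[0,0,-0.03,0,0,0,0],[0,0,-0.03,0,0,-0.111,0],[0,0,-0.03,0,0,-0.111,0],[0,0,-0.03,0,0,-0.111,0],[0,0,-0.03,0,0,-0.111,0],[0,0,-0.03,0,0,-0.111,0],[-0.0083,0.039,0,0,0,0,0],[-0.0083,0.039,0,0,0,0,0],[-0.0083,0.039,0,0,0,0,0],[-0.0083,0.039,0,0,0,0,0],[-0.0083,0.039,0,0,0,0,0]]';python3 -m jog '[[-0.0083,0.039,0,0,0,0,0],[-0.0083,0.039,0,0,0,0,0],[-0.0083,0.039,0,0,0,0,0],[-0.0083,0.039,0,0,0,0,0],[-0.0083,0.039,0,0,0,0,0],[-0.0083,0.039,0,0,0,0,0],[-0.0083,0.039,0,0,0,0,0],[-0.0083,0.039,0,0,0,0,0],[-0.0083,0.039,0,0,0,0,0],[-0.0083,0.039,0,0,0,0,0],[-0.0083,0.039,0,0,0,0,0],[-0.0083,0.039,0,0,0,0,0]]';python3 -m jog '[[-0.0083,0.039,0,0,0,0,0],[-0.0083,0.039,0,0,0,0,0],[0,0,0,0,0,0,0],[0,0,0,0,0,0,0]]';python3 snap.py w6
```

```text
time_s: 6.07
tool_pos: [0.5107, -0.2057, 0.2028]
tool_rot: [-179.8, 0.4, -171.9]
force: [0.6, 1.0, -0.6]
grip_width: 0.0122
grasp_force: 25.0
time_s: 7.07
tool_pos: [0.5435, 0.2715, 0.2017]
tool_rot: [-179.8, 0.4, -171.9]
force: [2.0, 0.4, -1.1]
grip_width: 0.0129
grasp_force: 25.0
time_s: 7.4
tool_pos: [0.5475, 0.3529, 0.2004]
tool_rot: [-179.8, 0.3, -171.6]
force: [0.3, -1.5, -0.2]
grip_width: 0.0129
grasp_force: 25.0
[0.5486 0.3501 0.2007] [-179.72    0.32 -171.77]
```

View pics/w6.png

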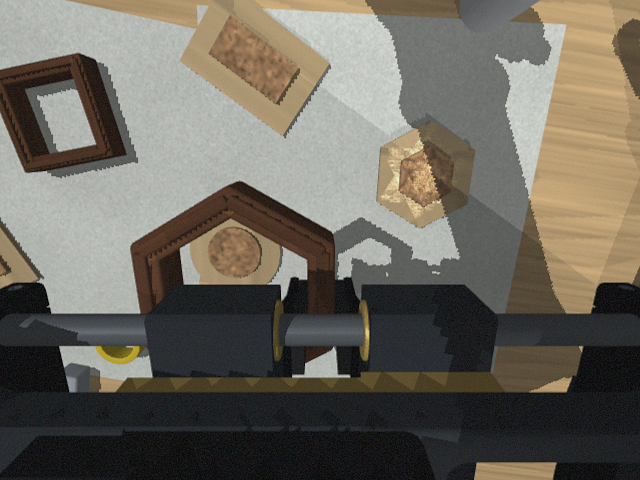

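Held level. The hexagon's apex is at about (238,183), the hex board at (426,175) and the oblong board at (255,65). Next I'll measure both boards and check the frame's position in the hand.

```bash
cat > one.py <<'E'
import sys
from meas import *
def one(v,nm,op=9,R=.073,force=False):
    c=pickle.load(open(f"pics/{v}.pkl","rb"));im=cv2.imread(f"pics/{v}.png");sh,ty=nm.split("_");fr=ty=="frame"
    k=blob(mask(im,fr),c,A[nm],.013 if fr else .003,R,3 if fr else op)
    if k is None: print(v,nm,None);return
    r=pose(world(c,k,.0255 if fr else .006),sh);u=cen(k);print(v,nm,r[0].round(4),r[1] if r[1] is None else round(r[1],1),np.round(r[2],1),"px",u.round(0))
def held(v,pt,tz):
    "pixel of a point given in tool axes (x,y) and height above the TCP"
    from scipy.spatial.transform import Rotation as R
    pass
if __name__=="__main__":
    for a in sys.argv[2:]:one(sys.argv[1],a)
E
sed -i "s/oblong_board=(.409,.269)/oblong_board=(.405,.27)/" meas.py
python3 one.py w6 hexagon_board oblong_board square_frame
python3 - <<'E'
from h import *;import pickle
from scipy.spatial.transform import Rotation as R
c=pickle.load(open("pics/w6.pkl","rb"));p=np.array([.5486,.3501,.2007]);r=R.from_euler("xyz",[-179.72,.32,-171.77],degrees=True)
print(proj(c,p+r.apply([[.0571,-.0405,-.0115],[.0543,-.0405,-.0115],[.0028+.0271,.0065,-.0115],[.0028+.0271,-.0875,-.0115]])).round(0))
im=cv2.imread("pics/w6.png");print(im[180,390],im[205,440],im[140,445],im[60,200])
E
```

```text
w6 hexagon_board [0.4879 0.4507] 37.1 [93.3] px [425. 174.]
w6 oblong_board None
w6 square_frame [0.4808 0.088 ] 18.6 [ 96.8 110.2] px [ 58. 113.]
[[220. 188.]
 [221. 194.]
 [328. 248.]
 [121. 248.]]
[118 154 176] [109 142 162] [ 71  92 104] [115 149 170]
```

```bash
python3 - <<'E'
from meas import *
from scipy.spatial.transform import Rotation as R
im=cv2.imread("pics/w6.png");c=pickle.load(open("pics/w6.pkl","rb"))
m=mask(im,1);m[284:]=0;m[:,:100]=0;m[:,360:]=0
k=max(cv2.findContours(cv2.morphologyEx(m,cv2.MORPH_OPEN,np.ones((3,3))),0,1)[0],key=cv2.contourArea)[:,0,:]
p=np.array([.5486,.3501,.2007]);r=R.from_euler("xyz",[-179.72,.32,-171.77],degrees=True)
hull=cv2.convexHull(k.reshape(-1,1,2));print(cv2.approxPolyDP(hull,4,True)[:,0].tolist())
# top outer edge in tool axes at heights
w=[]
for z in(.2007-.0135+.025,.2007-.0135+.0):
    q=plane(c,cv2.approxPolyDP(hull,4,True)[:,0],z);w=r.inv().apply(np.c_[q,np.full(len(q),z)]-p);print(z,w.round(4).tolist())
E
```

```text
[[332, 237], [333, 283], [137, 283], [131, 250], [137, 241], [235, 183]]
0.21219999999999997 [[0.0353, 0.0081, -0.0117], [0.0131, 0.0089, -0.0116], [0.0127, -0.0829, -0.0112], [0.0288, -0.0833, -0.0113], [0.0331, -0.08, -0.0113], [0.0592, -0.034, -0.0117]]
0.18719999999999998 [[0.0289, 0.009, 0.0133], [0.003, 0.0099, 0.0134], [0.0025, -0.0972, 0.014], [0.0213, -0.0977, 0.0139], [0.0263, -0.0938, 0.0138], [0.0568, -0.0401, 0.0134]]
```

```bash
python3 - <<'E'
from meas import *
from scipy.spatial.transform import Rotation as R
im=cv2.imread("pics/w6.png");c=pickle.load(open("pics/w6.pkl","rb"))
p=np.array([.5486,.3501,.2007]);r=R.from_euler("xyz",[-179.72,.32,-171.77],degrees=True)
S=3.2;x0,y0=110,165;d=cv2.resize(im[y0:y0+185,x0:x0+250],None,fx=S,fy=S)
for rad,z,col in((.047,0,(255,255,0)),(.047,.025,(0,255,0)),(.034,.025,(0,255,255))):
    a=np.radians(np.arange(0,360,60));q=np.c_[rad/np.cos(np.pi/6)*np.cos(a)+.0028,rad/np.cos(np.pi/6)*np.sin(a)-.0405,np.full(6,.0135-z)]
    u=(proj(c,p+r.apply(q))-[x0,y0])*S;cv2.polylines(d,[u.astype(int).reshape(-1,1,2)],True,col,1)
cv2.imwrite("pics/z6.png",d)
E
```

```text
(no output)
```

View pics/z6.png

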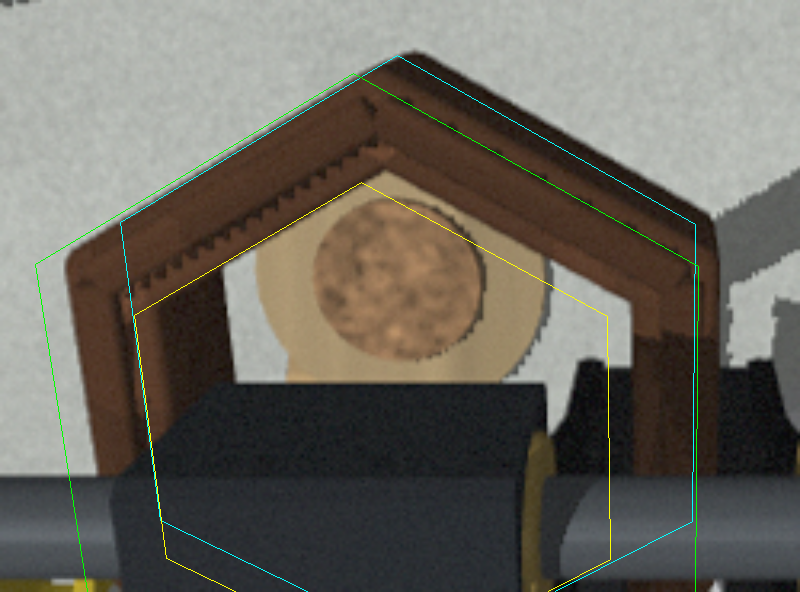

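The predicted outline shows the held frame roughly where the kinematics place it, apart from a ~2 mm camera bias (apex seen at z=0, slight droop). I'll check the wrist bias against the fixed cameras.

```bash
python3 - <<'E'
from meas import *
W=dict(square_frame=(.4837,.091),round_frame=(.4898,-.1003),oblong_frame=(.6005,-.2529),hexagon_frame=(.4814,-.4405),hexagon_board=(.4878,.4508),round_board=(.597,.2654),square_board=(.6474,-.0104))
for n in("top","side"):
    im=cv2.imread(f"pics/{n}0.png");c=env.get_calibration(n);D=[]
    for nm,a in W.items():
        sh,ty=nm.split("_");fr=ty=="frame";h=.0255 if fr else .006
        m=mask(im,fr); u=proj(c,[[*a,h/2]])[0];r=np.linalg.norm(proj(c,[[a[0],a[1]+.073,h/2]])[0]-u)
        k=np.zeros_like(m);cv2.circle(k,tuple(int(x) for x in u),int(r),255,-1);op=2 if fr else 5
        k=cv2.morphologyEx(m&k,cv2.MORPH_OPEN,np.ones((op,op)));cs=cv2.findContours(k,0,1)[0]
        if not cs: print(n,nm,"none");continue
        k=max(cs,key=cv2.contourArea);ce,an,sz=pose(world(c,k,h),sh);print(n,nm,ce.round(4),an and round(an,1),np.round(sz,1),"minus wrist mm",((ce-a)*1000).round(1))
E
```

```text
top square_frame [0.4819 0.0912] 19.0 [83.  86.2] minus wrist mm [-1.8  0.2]
top round_frame [ 0.488  -0.1014] None [93.3] minus wrist mm [-1.8 -1.1]
top oblong_frame [ 0.5973 -0.2534] 84.7 [113.4  75.8] minus wrist mm [-3.2 -0.5]
top hexagon_frame [ 0.4798 -0.4469] 4.6 [93.] minus wrist mm [-1.6 -6.4]
top hexagon_board [0.4884 0.4523] 36.9 [92.4] minus wrist mm [0.6 1.5]
top round_board [0.6024 0.2639] None [101.5] minus wrist mm [ 5.4 -1.5]
top square_board [ 0.648  -0.0095] 33.8 [89.4 90.2] minus wrist mm [0.6 0.9]
side square_frame [0.4829 0.0877] 19.2 [85.2 78.9] minus wrist mm [-0.8 -3.3]
side round_frame [ 0.4901 -0.1038] None [91.9] minus wrist mm [ 0.3 -3.5]
side oblong_frame [ 0.6019 -0.2532] 89.2 [113.4  80.2] minus wrist mm [ 1.4 -0.3]
side hexagon_frame [ 0.4812 -0.4453] 10.1 [93.3] minus wrist mm [-0.2 -4.8]
side hexagon_board [0.4878 0.4537] 40.8 [83.5] minus wrist mm [0.  2.9]
side round_board [0.5966 0.2689] None [90.3] minus wrist mm [-0.4  3.5]
side square_board [ 0.6482 -0.008 ] 34.7 [91.  90.2] minus wrist mm [0.8 2.4]
```

```bash
python3 goto.py .4867 .4909 .0345 187.4
```

```text
turn [-0.005  0.006  0.014] then shift [0.0433 0.1476 0.1662] rows 5.4 now [0.5486 0.3501 0.2007] [-179.7    0.3 -171.8] d [-0.0619  0.1408 -0.1662]
```

```bash
python3 -m jog '[[0,0,0,-0.005,0.006,0.014,0],[0.0108,0.0369,0,0,0,0,0],[0.0108,0.0369,0,0,0,0,0],[0.0108,0.0369,0.02,0,0,0,0],[0.0108,0.0369,0.02,0,0,0,0],[0,0,0.035,0,0,0,0],[0,0,0.035,0,0,0,0],[0,0,0.03,0,0,0,0],[0,0,0.02,0,0,0,0],[0,0,0.0062,0,0,0,0],[0,0,0,0,0,0,0],[0,0,0,0,0,0,0]]'; python3 snap.py w7;python3 goto.py .4867 .4909 .0345 187.4;python3 - <<'E'
import cv2
from cell import env
cv2.imwrite("pics/w7z.png",cv2.resize(cv2.imread("pics/w7.png")[100:320,100:420],None,fx=2.2,fy=2.2))
E
```

```text
time_s: 8.45
tool_pos: [0.4898, 0.4877, 0.0379]
tool_rot: [179.9, 0.1, -172.8]
force: [-0.1, 0.1, 0.5]
grip_width: 0.0129
grasp_force: 25.0
[0.49   0.4885 0.0388] [ 1.7981e+02  1.7000e-01 -1.7274e+02]
turn [ 0.003  0.003 -0.003] then shift [0.003  0.0028 0.0043] rows 0.1 now [0.49   0.4885 0.0388] [ 179.8    0.2 -172.7] d [-0.0033  0.0024 -0.0043]
```

View pics/w7z.png

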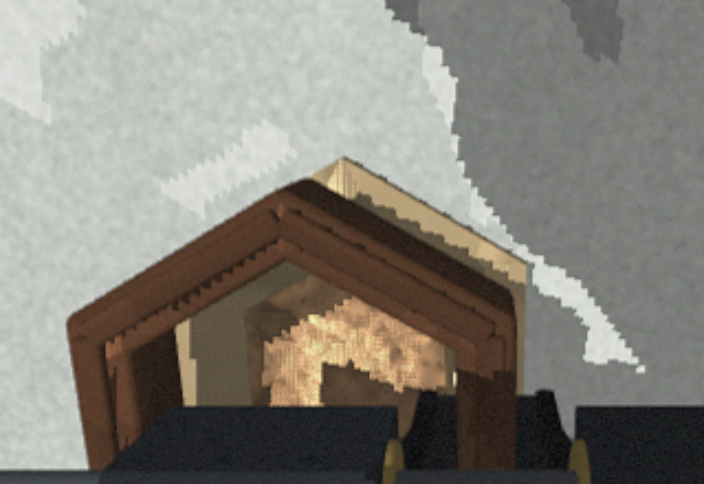

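```bash
cat > cmp.py <<'E'
import sys,json,pickle
from h import *
from scipy.spatial.transform import Rotation as R
# v, list of [u,v,z]: print points in tool axes relative to the TCP (level tool)
v=sys.argv[1];c=pickle.load(open(f"pics/{v}.pkl","rb"));o=env.get_obs();p=o["tool_pos"];r=R.from_euler("xyz",o["tool_rot"],degrees=True)
for a,b,z in json.loads(sys.argv[2]):
    q=plane(c,[[a,b]],z)[0];print((a,b,z),"world",q.round(4),"tool",r.inv().apply([*(q-p[:2]),0])[:2].round(4))
E
python3 cmp.py w7 '[[240.9,181.8,0.0253],[255.9,171.4,0.006],[333.2,233,0.0253],[339.5,219,0.006]]'
```

```text
(240.9, 181.8, 0.0253) world [0.4384 0.4412] tool [ 0.0572 -0.0405]
(255.9, 171.4, 0.006) world [0.4341 0.4449] tool [ 0.061  -0.0362]
(333.2, 233, 0.0253) world [0.4588 0.4906] tool [0.0308 0.006 ]
(339.5, 219, 0.006) world [0.4548 0.4944] tool [0.0343 0.0103]
```

Relative to the board the frame must go +3.7 mm in x and +4.2 mm in y (tool axes), with no rotation error.

```bash
python3 -m jog '[[0.0037,0.0042,0,0.003,0.003,0,0],[0,0,0,0,0,0,0],[0,0,0.006,0,0,0,0],[0,0,0.006,0,0,0,0],[0,0,0.003,0,0,0,0],[0,0,0,0,0,0,0],[0,0,0,0,0,0,0]]'; python3 goto.py .4867 .4909 .0345 187.4
```

```text
time_s: 9.08
tool_pos: [0.4839, 0.4916, 0.0208]
tool_rot: [-179.9, -0.2, -172.7]
force: [0.3, -0.0, -0.3]
grip_width: 0.013
grasp_force: 25.0
turn [-0.002 -0.004 -0.001] then shift [-0.0027 -0.001  -0.0137] rows 0.3 now [0.4839 0.4916 0.0208] [-179.9   -0.2 -172.7] d [ 0.0028 -0.0007  0.0137]
```

```bash
python3 -m jog '[[-0.0019,0.0008,0.001,0,0,0,0],[0,0,0.001,0,0,0,0],[0,0,0.001,0,0,0,0],[0,0,0,0,0,0,0],[0,0,0,0,0,0,0]]'; python3 snap.py w8; python3 -c "
import cv2;cv2.imwrite('pics/w8z.png',cv2.resize(cv2.imread('pics/w8.png')[100:320,100:420],None,fx=2.2,fy=2.2))"
```

```text
time_s: 9.5
tool_pos: [0.4863, 0.4932, 0.0196]
tool_rot: [-179.9, -0.1, -172.7]
force: [-2.0, -0.8, 6.6]
grip_width: 0.0128
grasp_force: 25.0
[0.4863 0.4933 0.0195] [-1.7994e+02 -1.2000e-01 -1.7265e+02]
```

View pics/w8z.png

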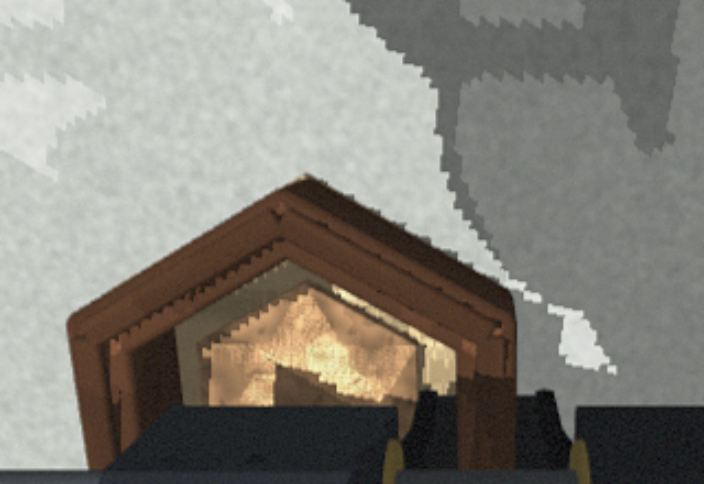

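Contact at 6.6 N, with the board's apex (305,177) just showing, so the edges are aligned to about 1 mm. Release and move on.

```bash
python3 -m jog '[[0,0,0,0,0,0,0.035],[0,0,0,0,0,0,0.035],[0,0,0,0,0,0,0.035],[0,0,0,0,0,0,0.035],[0,0,-0.01,0,0,0,0.035],[0,0,-0.03,0,0,0,0.035],[0,0,-0.038,0,0,0,0.035],[0,0,-0.038,0,0,0,0.035],[0,0,-0.038,0,0,-0.098,0.04],[0,0,-0.038,0,0,-0.098,0.04],[0,0,-0.038,0,0,0,0.04]]';python3 -m jog '[[0.0092,-0.0344,0,0,0,0,0.04],[0.0092,-0.0344,0,0,0,0,0.04],[0.0092,-0.0344,0,0,0,0,0.04],[0.0092,-0.0344,0,0,0,0,0.04],[0.0092,-0.0344,0,0,0,0,0.04],[0.0092,-0.0344,0,0,0,0,0.04],[0,0,0,0,0,0,0.04],[0,0,0,0,0,0,0.04]]';python3 snap.py w9; python3 one.py w9 oblong_board round_board square_frame hexagon_frame; sed 's/hexagon_frame=(.482,-.435)/hexagon_frame=(.4878,.4508)/' -i meas.py; python3 one.py w9 hexagon_frame;python3 goto.py .4715 .1275 .06 198.6
```

```text
time_s: 10.47
tool_pos: [0.4863, 0.4932, 0.2513]
tool_rot: [-180.0, -0.1, -161.2]
force: [0.4, 0.6, -0.1]
grip_width: 0.0397
grasp_force: 0.0
time_s: 11.13
tool_pos: [0.501, 0.2775, 0.2501]
tool_rot: [-179.9, -0.1, -161.7]
force: [0.2, 0.5, 0.7]
grip_width: 0.0403
grasp_force: 0.0
[0.5001 0.2798 0.2498] [-1.7999e+02 -1.1000e-01 -1.6152e+02]
w9 oblong_board [0.3938 0.2731] 63.9 [121.5 109.9] px [341. 124.]
w9 round_board None
w9 square_frame [0.4833 0.0915] 18.9 [90.8 88. ] px [165. 145.]
w9 hexagon_frame None
w9 hexagon_frame [0.4855 0.4542] 36.2 [91.] px [465. 246.]
turn [-0.    -0.002 -0.002] then shift [ 0.0757 -0.1352  0.1898] rows 5.9 now [0.5001 0.2798 0.2498] [-1.800e+02 -1.000e-01 -1.615e+02] d [-0.0286 -0.1523 -0.1898]
```

```bash
python3 -m jog '[[0.0189,-0.0338,0.01,0,0,0,0.04],[0.0189,-0.0338,0.01,0,0,0,0.04],[0.0189,-0.0338,0.02,0,0,0,0.04],[0.0189,-0.0338,0.02,0,0,0,0.04],[0,0,0.035,0,0,0,0.04],[0,0,0.035,0,0,0,0.04],[0,0,0.035,0,0,0,0.04],[0,0,0.025,0,0,0,0.04],[0,0,0,0,0,0,0.04],[0,0,0,0,0,0,0.04]]';python3 goto.py .4711 .128 .009 198.7
```

```text
time_s: 12.02
tool_pos: [0.4706, 0.1321, 0.0604]
tool_rot: [-180.0, -0.3, -161.3]
force: [0.3, 0.8, -0.1]
grip_width: 0.04
grasp_force: 0.0
turn [-0.001 -0.006  0.   ] then shift [ 0.0008 -0.0041  0.0514] rows 1.2 now [0.4706 0.1321 0.0604] [-180.    -0.3 -161.3] d [ 0.0005 -0.0041 -0.0514]
```

```bash
python3 -m jog '[[0.0008,-0.004,0.02,0,-0.006,0,0.04],[0,0,0.02,0,0,0,0.04],[0,0,0.0115,0,0,0,0.04],[0,0,0,0,0,0,0.04],[0,0,0,0,0,0,0.0],[0,0,0,0,0,0,0.0],[0,0,0,0,0,0,0.0],[0,0,0,0,0,0,0.0],[0,0,0,0,0,0,0.0],[0,0,0,0,0,0,0.0],[0,0,0,0,0,0,0.0]]' 25; python3 goto.py .4711 .128 .009 198.7; python3 goto.py .6474 -.0104 .009 213.8
```

```text
time_s: 12.93
tool_pos: [0.4725, 0.1271, 0.0102]
tool_rot: [-179.9, 0.2, -161.4]
force: [0.2, 0.0, 4.5]
grip_width: 0.0128
grasp_force: 25.0
turn [-0.001  0.004 -0.002] then shift [0.0011 0.0013 0.0012] rows 0.0 now [0.4725 0.1271 0.0102] [-179.9    0.2 -161.4] d [-0.0014  0.0009 -0.0012]
turn [-0.001  0.004 -0.266] then shift [-0.0688 -0.2115  0.0012] rows 5.3 now [0.4725 0.1271 0.0102] [-179.9    0.2 -161.4] d [ 0.1749 -0.1375 -0.0012]
```

```bash
python3 -m jog '[[0,0,-0.01,0,0,0,0],[0,0,-0.03,0,0,-0.089,0],[0,0,-0.03,0,0,-0.089,0],[0,0,-0.02,0,0,-0.088,0],[-0.0141,-0.0345,0,0,0,0,0],[-0.0141,-0.0345,0,0,0,0,0],[-0.0141,-0.0345,0,0,0,0,0],[-0.0141,-0.0345,0,0,0,0,0],[-0.0141,-0.0345,0.005,0,0,0,0],[0,0,0.03,0,0,0,0],[0,0,0.025,0,0,0,0],[0,0,0,0,0,0,0]]';python3 -m jog '[[0,0,0,0,0,0,0],[0,0,0,0,0,0,0]]';python3 snap.py w10;python3 goto.py .6271 .0228 .028 213.8;python3 -c "
import cv2;cv2.imwrite('pics/w10z.png',cv2.resize(cv2.imread('pics/w10.png')[100:320,100:420],None,fx=2.2,fy=2.2))"
```

```text
time_s: 13.93
tool_pos: [0.6222, 0.0219, 0.0344]
tool_rot: [179.8, -0.4, -146.2]
force: [-1.6, 0.7, -2.3]
grip_width: 0.0129
grasp_force: 25.0
time_s: 14.1
tool_pos: [0.627, 0.0232, 0.0413]
tool_rot: [-179.9, 0.2, -146.1]
force: [0.1, -0.1, 0.3]
grip_width: 0.0126
grasp_force: 25.0
[0.6276 0.0233 0.042 ] [-179.83    0.29 -146.14]
turn [-0.003  0.005  0.001] then shift [ 0.0007 -0.0001  0.014 ] rows 0.3 now [0.6276 0.0233 0.042 ] [-179.8    0.3 -146.1] d [-0.0005 -0.0005 -0.014 ]
```

View pics/w10z.png

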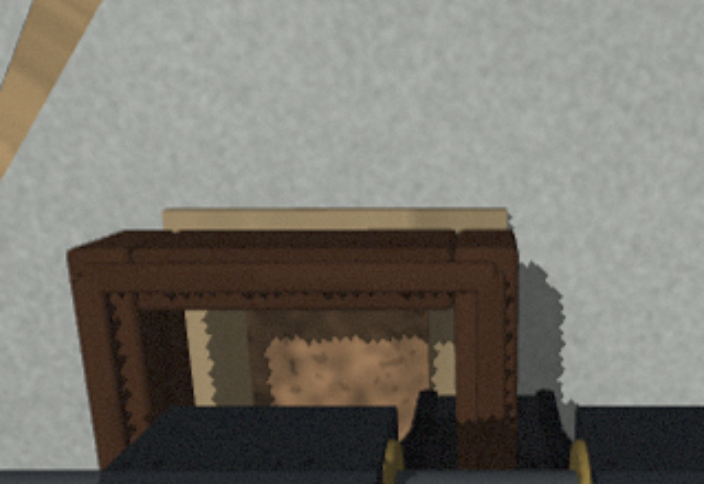

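```bash
python3 cmp.py w10 '[[155.5,205.5,0.0318],[334,205.5,0.0318],[174.5,195.2,0.0],[330.5,195.2,0.0]]'
```

```text
(155.5, 205.5, 0.0318) world [ 0.6355 -0.0707] tool [ 0.0458 -0.0824]
(334, 205.5, 0.0318) world [0.5856 0.0036] tool [0.0458 0.0071]
(174.5, 195.2, 0.0) world [ 0.6367 -0.074 ] tool [ 0.0467 -0.0858]
(330.5, 195.2, 0.0) world [0.5854 0.0024] tool [0.0467 0.0061]
```

Shift +1 mm in x and −1.8 mm in y, then lower.

```bash
python3 -m jog '[[0.001,-0.0018,0.006,0,0.004,0,0],[0,0,0.008,0,0,0,0],[0,0,0.006,0,0,0,0],[0,0,0.002,0,0,0,0],[0,0,0,0,0,0,0],[0,0,0,0,0,0,0],[0,0,0,0,0,0,0]]';python3 goto.py .6262 .0213 .0162 213.8
```

```text
time_s: 14.73
tool_pos: [0.6268, 0.0207, 0.0181]
tool_rot: [-179.9, -0.1, -146.2]
force: [0.2, 0.1, -1.8]
grip_width: 0.0128
grasp_force: 25.0
turn [-0.002 -0.001  0.   ] then shift [0.0002 0.0009 0.0019] rows 0.0 now [0.6268 0.0207 0.0181] [-1.799e+02 -1.000e-01 -1.462e+02] d [-0.0006  0.0006 -0.0019]
```

```bash
python3 -m jog '[[-0.0011,0,0.001,0,0,0,0],[0,0,0.001,0,0,0,0],[0,0,0.0008,0,0,0,0],[0,0,0,0,0,0,0],[0,0,0,0,0,0,0]]';python3 -m jog '[[0,0,0,0,0,0,0.035],[0,0,0,0,0,0,0.035],[0,0,0,0,0,0,0.035],[0,0,0,0,0,0,0.035],[0,0,-0.01,0,0,0,0.035],[0,0,-0.03,0,0,0,0.035],[0,0,-0.04,0,0,0,0.035],[0.0362,-0.0133,0,0,0,0,0.04],[0.0362,-0.0133,0,0,0,0,0.04],[0.0362,-0.0133,0,0,0,0,0.04],[0.0362,-0.0133,0,0,0,0,0.04],[0.0362,-0.0133,0,0,0,0,0.04]]';python3 -m jog '[[0,0,0,0,0,0,0.04],[0,0,0,0,0,0,0.04]]';python3 goto.py .5134 -.1356 .009 213.8
```

```text
time_s: 15.15
tool_pos: [0.6281, 0.0215, 0.0162]
tool_rot: [-179.9, -0.0, -146.2]
force: [-1.3, 0.2, 5.3]
grip_width: 0.013
grasp_force: 25.0
time_s: 16.15
tool_pos: [0.5133, -0.1358, 0.0964]
tool_rot: [-179.9, -0.0, -146.2]
force: [1.2, -0.4, 0.1]
grip_width: 0.0398
grasp_force: 0.0
time_s: 16.32
tool_pos: [0.5132, -0.1371, 0.0965]
tool_rot: [-179.9, -0.0, -146.5]
force: [0.6, 0.3, -0.2]
grip_width: 0.0401
grasp_force: 0.0
turn [-0.002 -0.001 -0.005] then shift [-0.001   0.0011  0.0875] rows 2.1 now [ 0.5132 -0.1371  0.0965] [-179.9   -0.  -146.5] d [ 0.0002  0.0015 -0.0875]
```

```bash
python3 -m jog '[[-0.001,0.001,0.03,0,0,-0.005,0.04],[0,0,0.03,0,0,0,0.04],[0,0,0.02,0,0,0,0.04],[0,0,0.0075,0,0,0,0.04],[0,0,0,0,0,0,0.04],[0,0,0,0,0,0,0.0],[0,0,0,0,0,0,0.0],[0,0,0,0,0,0,0.0],[0,0,0,0,0,0,0.0],[0,0,0,0,0,0,0.0],[0,0,0,0,0,0,0.0],[0,0,0,0,0,0,0.0]]' 25; python3 goto.py .5134 -.1356 .009 213.8;python3 goto.py .6206 .2301 .034 213.8
```

```text
time_s: 17.32
tool_pos: [0.5153, -0.1336, 0.009]
tool_rot: [-179.8, -0.0, -145.9]
force: [-0.3, 1.2, 5.2]
grip_width: 0.0136
grasp_force: 24.6
turn [-0.003 -0.     0.005] then shift [ 0.0027 -0.0006 -0.    ] rows 0.1 now [ 0.5153 -0.1336  0.009 ] [-179.8   -0.  -145.9] d [-0.0019 -0.002   0.    ]
turn [-0.003 -0.     0.005] then shift [-0.2898  0.2436 -0.025 ] rows 9.1 now [ 0.5153 -0.1336  0.009 ] [-179.8   -0.  -145.9] d [0.1053 0.3637 0.025 ]
```

```bash
python3 -m jog '[[0,0,-0.01,0,0,0,0],[0,0,-0.04,0,0,0,0],[0,0,-0.03,0,0,0,0],[-0.0292,0.0244,0,0,0,0,0],[-0.0292,0.0244,0,0,0,0,0],[-0.0292,0.0244,0,0,0,0,0],[-0.0292,0.0244,0,0,0,0,0],[-0.0292,0.0244,0,0,0,0,0],[-0.0292,0.0244,0,0,0,0,0],[-0.0292,0.0244,0,0,0,0,0],[-0.0292,0.0244,0,0,0,0,0],[-0.0292,0.0244,0,0,0,0,0]]';python3 -m jog '[[-0.0292,0.0244,0,0,0,0,0],[0,0,0.03,0,0,0,0],[0,0,0.02,0,0,0,0],[0,0,0,0,0,0,0],[0,0,0,0,0,0,0],[0,0,0,0,0,0,0]]';python3 snap.py w11;python3 goto.py .6228 .2316 .015 213.8;python3 -c "
import cv2;cv2.imwrite('pics/w11z.png',cv2.resize(cv2.imread('pics/w11.png')[100:320,230:550],None,fx=2.2,fy=2.2))"
```

```text
time_s: 18.32
tool_pos: [0.6089, 0.1977, 0.0875]
tool_rot: [-179.9, -0.1, -145.9]
force: [1.3, -0.8, -0.4]
grip_width: 0.0135
grasp_force: 24.4
time_s: 18.82
tool_pos: [0.6203, 0.2319, 0.0384]
tool_rot: [-179.9, -0.0, -146.0]
force: [-0.1, 0.6, -0.1]
grip_width: 0.0133
grasp_force: 24.4
[0.6207 0.2321 0.0391] [-1.7986e+02  5.0000e-02 -1.4597e+02]
turn [-0.002  0.001  0.004] then shift [-0.0014 -0.0016  0.0241] rows 0.6 now [0.6207 0.2321 0.0391] [-1.799e+02  1.000e-01 -1.460e+02] d [ 0.0021 -0.0005 -0.0241]
```

View pics/w11z.png

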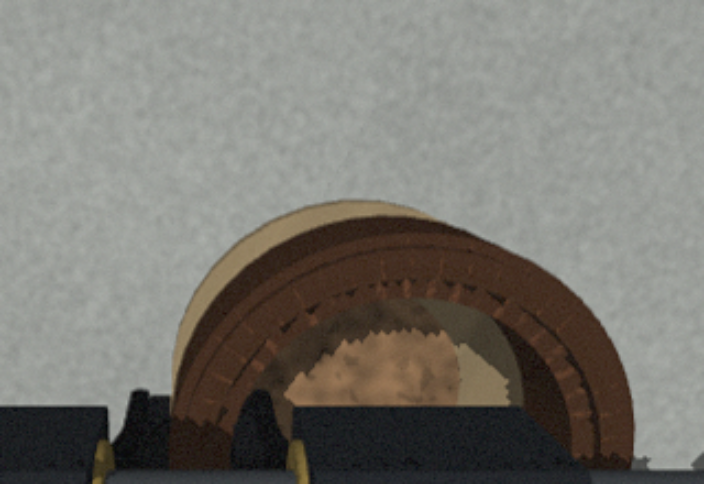

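```bash
python3 - <<'E'
from meas import *
from scipy.optimize import least_squares
from scipy.spatial.transform import Rotation as R
im=cv2.imread("pics/w11.png");c=pickle.load(open("pics/w11.pkl","rb"));o=env.get_obs();p=o["tool_pos"];r=R.from_euler("xyz",o["tool_rot"],degrees=True)
U=p[2]-.009
f=cv2.morphologyEx(mask(im,1),cv2.MORPH_OPEN,np.ones((3,3)));b=mask(im,0);b[f>0]=0;b=cv2.morphologyEx(b,cv2.MORPH_OPEN,np.ones((3,3)))
fp=[];bp=[];fr=[]
for v in range(185,276):
    pass
cols=range(308,520)
for u in cols:
    y=np.where(f[150:284,u])[0]
    yb=np.where(b[150:284,u])[0]
    if len(yb) and len(y) and yb[0]<y[0]-2: bp.append((u,yb[0]+150-.5))
    if len(y):fp.append((u,y[0]+150-.5))
fit=lambda w,rad:least_squares(lambda q:np.hypot(*(w-q).T)-rad,w.mean(0)-[-.02,0],loss="soft_l1",f_scale=.001)
def tool(w,z): return r.inv().apply(np.c_[w-p[:2],np.zeros(len(w))])[:,:2]
near=np.array([x for x in fp if x[0]<425]);far=np.array([x for x in fp if x[0]>455])
wf=np.vstack([tool(plane(c,near,U),0),tool(plane(c,far,U+.025),0)]);wb=tool(plane(c,np.array(bp),0),0)
for n,w in(("frame",wf),("near",wf[:len(near)]),("board",wb)):
    s=least_squares(lambda q:np.hypot(w[:,0]-q[0],w[:,1]-q[1])-.049,[0,.04]);print(n,len(w),s.x.round(4),"rms",np.sqrt(np.mean(s.fun**2)).round(5))
E
```

```text
frame 178 [0.0009 0.0419] rms 0.00023
near 117 [0.0011 0.0424] rms 0.00016
board 114 [0.0009 0.0414] rms 0.00016
```

The frame already matches the board to within 0.5 mm, so I'll lower it.

```bash
python3 -m jog '[[0,-0.0005,0.007,0,0,0,0],[0,0,0.009,0,0,0,0],[0,0,0.005,0,0,0,0],[0,0,0.002,0,0,0,0],[0,0,0,0,0,0,0],[0,0,0,0,0,0,0],[0,0,0,0,0,0,0]]';python3 goto.py .6208 .2317 .015 213.8
```

```text
time_s: 19.45
tool_pos: [0.6197, 0.2316, 0.0149]
tool_rot: [-179.9, -0.1, -145.9]
force: [-1.1, -1.6, 5.7]
grip_width: 0.0134
grasp_force: 25.5
turn [-0.002 -0.002  0.005] then shift [-0.001  -0.0005 -0.0001] rows 0.0 now [0.6197 0.2316 0.0149] [-1.799e+02 -1.000e-01 -1.459e+02] d [0.0011 0.0001 0.0001]
```

```bash
python3 -m jog '[[0,0,0,0,0,0,0.035],[0,0,0,0,0,0,0.035],[0,0,0,0,0,0,0.035],[0,0,0,0,0,0,0.035],[0,0,-0.01,0,0,0,0.035],[0,0,-0.03,0,0,0,0.035],[0,0,-0.04,0,0,0,0.035],[0,0,-0.04,0,0,0.12,0.035],[0,0,-0.04,0,0,0.12,0.035],[0,0,0,0,0,0.12,0.035],[0,0,0,0,0,0.12,0.035],[0,0,0,0,0,0.12,0.035]]'
cat > cork.py <<'E'
from meas import *
import sys
for v in sys.argv[1:]:
    im=cv2.imread(f"pics/{v}.png");c=pickle.load(open(f"pics/{v}.pkl","rb"))
    b,g,r=[x.astype(float) for x in cv2.split(cv2.GaussianBlur(im,(5,5),0))];s=(r-b)/np.maximum(r,1)
    u=proj(c,[[.405,.27,.011]])[0].astype(int);q=np.linalg.norm(proj(c,[[.405,.325,.011]])[0]-u)
    k=np.zeros(s.shape,np.uint8);cv2.circle(k,tuple(int(x) for x in u),int(q),255,-1)
    if v==sys.argv[1]: print([(dx,s[u[1],u[0]+dx].round(2)) for dx in range(-50,51,10) if u[0]+dx<640])
    m=(s>.385).astype(np.uint8)*255&k;m=cv2.morphologyEx(cv2.morphologyEx(m,cv2.MORPH_OPEN,np.ones((3,3))),cv2.MORPH_CLOSE,np.ones((5,5)))
    cs=cv2.findContours(m,0,1)[0]
    if cs: 
        w=plane(c,max(cs,key=cv2.contourArea)[:,0],.011);print(v,"cork",pose(w.astype(np.float32),"oblong"))
    k2=k*0;cv2.circle(k2,tuple(int(x) for x in u),int(q*1.35),255,-1)
    for sx in(13,21,31):
        m=cv2.morphologyEx(mask(im,0)&k2,cv2.MORPH_OPEN,cv2.getStructuringElement(cv2.MORPH_ELLIPSE,(sx,sx)))
        k3=max(cv2.findContours(m,0,1)[0],key=cv2.contourArea);print("  board",sx,pose(world(c,k3,.006),"oblong"))
E
python3 cork.py w6 w9 w1 w2;python3 goto.py .6053 -.2016 .06 174.7
```

```text
time_s: 20.45
tool_pos: [0.6204, 0.2327, 0.1764]
tool_rot: [-179.9, 0.1, 179.4]
force: [-0.3, -0.5, -0.4]
grip_width: 0.0351
grasp_force: 0.0
[(-50, np.float64(0.33)), (-40, np.float64(0.41)), (-30, np.float64(0.43)), (-20, np.float64(0.43)), (-10, np.float64(0.43)), (0, np.float64(0.44)), (10, np.float64(0.43)), (20, np.float64(0.43)), (30, np.float64(0.37)), (40, np.float64(0.33)), (50, np.float64(0.33))]
w6 cork (array([0.40822144, 0.26934662]), 63.09716033935547, (74.50173950195312, 37.94328689575195))
  board 13 (array([0.39063992, 0.27015363]), 62.89691925048828, (129.76510620117188, 112.11537170410156))
  board 21 (array([0.40285101, 0.26945404]), 62.89691925048828, (119.88419342041016, 89.7375717163086))
  board 31 (array([0.40396521, 0.26926984]), 62.89691925048828, (119.11140441894531, 87.5860366821289))
w9 cork (array([0.40794678, 0.26923834]), 62.958290100097656, (74.35091400146484, 37.50441360473633))
  board 13 (array([0.39106937, 0.27190457]), 63.87602996826172, (126.03165435791016, 113.77289581298828))
  board 21 (array([0.39162555, 0.27311185]), 62.99547576904297, (1
[... 441 characters left out ...]
356201171875))
  board 31 (array([0.39641324, 0.2710889 ]), 63.02766036987305, (123.61904907226562, 101.71170043945312))
w2 cork (array([0.4083382 , 0.26832928]), 63.10731887817383, (74.58267211914062, 39.23625564575195))
  board 13 (array([0.39232779, 0.26944693]), 63.11585998535156, (129.3961944580078, 106.70301818847656))
  board 21 (array([0.39556808, 0.26911636]), 63.11585998535156, (127.05551147460938, 100.62395477294922))
  board 31 (array([0.39929214, 0.26749847]), 63.11590576171875, (126.5736083984375, 92.5176010131836))
turn [-0.001  0.002  0.082] then shift [-0.0251 -0.4338  0.1164] rows 10.8 now [0.6204 0.2327 0.1764] [-1.799e+02  1.000e-01  1.794e+02] d [-0.0151 -0.4343 -0.1164]
```

```bash
python3 -m jog '[[0,0,0,0,0,0.082,0.04],[-0.0023,-0.0394,0,0,0,0,0.04],[-0.0023,-0.0394,0,0,0,0,0.04],[-0.0023,-0.0394,0,0,0,0,0.04],[-0.0023,-0.0394,0,0,0,0,0.04],[-0.0023,-0.0394,0,0,0,0,0.04],[-0.0023,-0.0394,0,0,0,0,0.04],[-0.0023,-0.0394,0,0,0,0,0.04],[-0.0023,-0.0394,0,0,0,0,0.04],[-0.0023,-0.0394,0,0,0,0,0.04],[-0.0023,-0.0394,0,0,0,0,0.04],[-0.0023,-0.0394,0,0,0,0,0.04]]';python3 -m jog '[[0,0,0.03,0,0,0,0.04],[0,0,0.03,0,0,0,0.04],[0,0,0.03,0,0,0,0.04],[0,0,0.02,0,0,0,0.04],[0,0,0,0,0,0,0.04],[0,0,0,0,0,0,0.04]]';python3 goto.py .6053 -.2016 .009 174.7; python3 snap.py w12; python3 -c "
import cv2;cv2.imwrite('pics/w12z.png',cv2.resize(cv2.imread('pics/w12.png')[130:400,120:520],None,fx=1.6,fy=1.6))"
```

```text
time_s: 21.45
tool_pos: [0.6073, -0.2033, 0.1762]
tool_rot: [-179.9, 0.1, 175.0]
force: [0.7, 1.1, 0.7]
grip_width: 0.0397
grasp_force: 0.0
time_s: 21.95
tool_pos: [0.6069, -0.2015, 0.0649]
tool_rot: [-179.9, -0.1, 175.0]
force: [-0.2, 0.3, -0.8]
grip_width: 0.0399
grasp_force: 0.0
turn [-0.002 -0.002  0.006] then shift [ 0.0016 -0.0002  0.0559] rows 1.3 now [ 0.6069 -0.2015  0.0649] [-1.799e+02 -1.000e-01  1.750e+02] d [-0.0016 -0.0001 -0.0559]
[ 0.6082 -0.202   0.0665] [-1.7985e+02  7.0000e-02  1.7504e+02]
```

View pics/w12z.png

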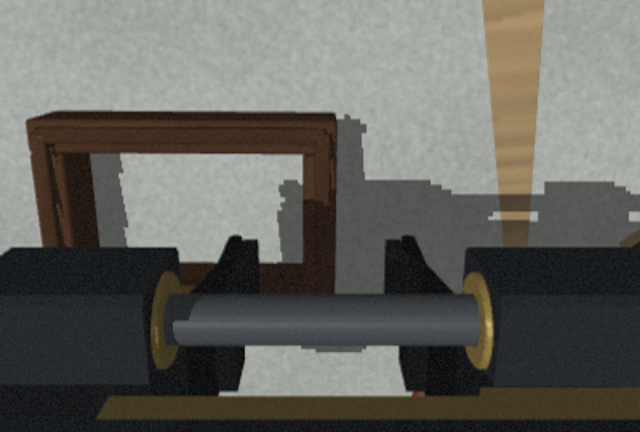

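The short rail sits at (320,230), between the fingers and parallel to the pads. That used the last picture, so from here I measure numerically. Descend and grip.

```bash
python3 -m jog '[[0.0025,0,0.025,0,0,0.005,0.04],[0,0,0.02,0,0,0,0.04],[0,0,0.0115,0,0,0,0.04],[0,0,0,0,0,0,0.04],[0,0,0,0,0,0,0.0],[0,0,0,0,0,0,0.0],[0,0,0,0,0,0,0.0],[0,0,0,0,0,0,0.0],[0,0,0,0,0,0,0.0],[0,0,0,0,0,0,0.0],[0,0,0,0,0,0,0.0]]' 25;python3 goto.py .6053 -.2016 .009 174.7
```

```text
time_s: 22.92
tool_pos: [0.6055, -0.2019, 0.0095]
tool_rot: [-179.9, 0.1, 174.7]
force: [-0.4, -0.2, 3.7]
grip_width: 0.0129
grasp_force: 25.0
turn [-0.002  0.001  0.001] then shift [0.0002 0.0003 0.0005] rows 0.0 now [ 0.6055 -0.2019  0.0095] [-1.799e+02  1.000e-01  1.747e+02] d [-0.0002  0.0003 -0.0005]
```

```bash
python3 -m jog '[[0,0,-0.01,0,0,0,0],[0,0,-0.03,0,0,0.095,0],[0,0,-0.03,0,0,0.095,0],[0,0,-0.03,0,0,0.095,0],[0,0,0,0,0,0.094,0],[0.0278,0.0273,0,0,0,0,0],[0.0278,0.0273,0,0,0,0,0],[0.0278,0.0273,0,0,0,0,0],[0.0278,0.0273,0,0,0,0,0],[0.0278,0.0273,0,0,0,0,0],[0.0278,0.0273,0,0,0,0,0],[0.0278,0.0273,0,0,0,0,0]]';python3 -m jog '[[0.0278,0.0273,0,0,0,0,0],[0.0278,0.0273,0,0,0,0,0],[0.0278,0.0273,0,0,0,0,0],[0.0278,0.0273,0,0,0,0,0],[0.0278,0.0273,0,0,0,0,0],[0.0278,0.0273,0,0,0,0,0],[0.0278,0.0273,0,0,0,0,0],[0,0,0.03,0,0,0,0],[0,0,0.03,0,0,0,0],[0,0,0,0,0,0,0],[0,0,0,0,0,0,0],[0,0,0,0,0,0,0]]';python3 snap.py w13;python3 goto.py .4318 .315 .0155 153
```

```text
time_s: 23.92
tool_pos: [0.5171, 0.0587, 0.1086]
tool_rot: [-179.9, 0.1, 153.0]
force: [-0.1, -0.8, -1.6]
grip_width: 0.0124
grasp_force: 25.0
time_s: 24.92
tool_pos: [0.4324, 0.3154, 0.0488]
tool_rot: [-179.9, 0.1, 153.0]
force: [0.2, -0.5, 0.0]
grip_width: 0.0126
grasp_force: 25.0
[0.4329 0.3158 0.0494] [1.7998e+02 1.1000e-01 1.5296e+02]
turn [ 0.     0.002 -0.001] then shift [ 0.0006 -0.0012  0.0339] rows 0.8 now [0.4329 0.3158 0.0494] [1.80e+02 1.00e-01 1.53e+02] d [-0.0011 -0.0008 -0.0339]
```

```bash
python3 - <<'E'
from meas import *
from scipy.spatial.transform import Rotation as R
im=cv2.imread("pics/w13.png");c=pickle.load(open("pics/w13.pkl","rb"));o=env.get_obs();p=o["tool_pos"];r=R.from_euler("xyz",o["tool_rot"],degrees=True)
tool=lambda w:r.inv().apply(np.c_[w-p[:2],np.zeros(len(w))])[:,:2]
U=p[2]-.0095
f=cv2.morphologyEx(mask(im,1),cv2.MORPH_OPEN,np.ones((3,3)))
q=proj(c,p+r.apply([[.0402,-.0515,p[2]-U]]))[0];print("front edge mid predicted px",q.round(1))
cols=np.arange(int(q[0])-60,int(q[0])+60,4)
y=np.array([np.where(f[120:284,u])[0][0]+120-.5 for u in cols]);w=tool(plane(c,np.c_[cols,y],U));print("frame front x",np.polyfit(w[:,1],w[:,0],1).round(4),np.median(w[:,0]).round(4))
k=f[:284].copy();k[:100]=0;x=np.where(k[int(q[1])+25])[0];row=int(q[1])+25;print("row extents px",x.min(),x.max(),"top-edge y",tool(plane(c,[[x.min()-.5,row],[x.max()+.5,row]],U+.025)).round(4).tolist())
# cork panel inside: predicted from world measure, and seen
Rb=np.radians(63);ex=np.array([np.cos(Rb),np.sin(Rb)]);ey=np.array([-ex[1],ex[0]]);C=np.array([.4082,.2692])
for s in(-1,1):
  for t in(-1,1):
    P=C+s*.037*ex+t*.019*ey;print("cork corner px",proj(c,[[*P,.011]])[0].round(0),"board corner",proj(c,[[*(C+s*.058*ex+t*.04*ey),0]])[0].round(0),"tool",tool((C+s*.058*ex+t*.04*ey)[None]).round(4)[0])
# colours going down columns above the front edge
for u in (int(q[0])-40,int(q[0]),int(q[0])+40):
    print(u,[(v,*im[v,u].tolist()) for v in range(int(q[1])-26,int(q[1])+4,2)])
E
```

```text
front edge mid predicted px [219.2 216.7]
frame front x [0.0002 0.0393] 0.0393
row extents px 75 639 top-edge y [[0.0343, -0.1084], [0.0344, 0.1394]]
cork corner px [179. 299.] board corner [158. 321.] tool [-0.0393 -0.1107]
cork corner px [172. 241.] board corner [141. 203.] tool [ 0.0407 -0.1107]
cork corner px [296. 299.] board corner [329. 321.] tool [-0.0392  0.0053]
cork corner px [295. 241.] board corner [330. 203.] tool [0.0408 0.0053]
179 [(190, 121, 169, 199), (192, 128, 175, 208), (194, 128, 177, 207), (196, 130, 176, 204), (198, 123, 169, 200), (200, 128, 175, 206), (202, 127, 175, 206), (204, 59, 77, 85), (206, 133, 175, 198), (208, 62, 79, 91), (210, 67, 85, 95), (212, 64, 81, 91), (214, 63, 84, 94), (216, 68, 86, 97), (218, 46, 57, 67)]
219 [(190, 197, 211, 216), (192, 213, 218, 214), (194, 215, 218, 216), (196, 214, 216, 215), (198, 216, 219, 217), (200, 216, 220, 217), (202, 221, 224, 221), (204, 62, 77, 81), (206, 67, 87, 96), (208, 65, 84, 96), (210, 67, 85, 95), (212, 66, 82, 94), (214, 68, 87, 99), (216, 67, 86, 96), (218, 44, 58, 68)]
259 [(190, 216, 219, 219), (192, 216, 221, 218), (194, 213, 216, 214), (196, 205, 212, 207), (198, 203, 211, 205), (200, 208, 215, 212), (202, 215, 220, 215), (204, 93, 102, 107), (206, 131, 172, 194), (208, 68, 82, 96), (210, 67, 83, 94), (212, 67, 85, 96), (214, 68, 86, 95), (216, 69, 86, 98), (218, 51, 66, 75)]
```

```bash
python3 - <<'E'
from meas import *
im=cv2.imread("pics/w13.png");m=mask(im,0);f=mask(im,1)
for v in(206,208,210,214,218,222,226): 
    print(v,"board right",np.where(m[v,250:420])[0].max()+250,"first gap",250+np.argmax(m[v,250:420]==0),"frame", (lambda x:(x.min()+60,x.max()+60) if len(x) else None)(np.where(f[v,60:400])[0]),im[v,322:340:3].tolist())
E
python3 -m jog '[[0.0012,-0.0014,0.008,0,0.002,0,0],[0,0,0.008,0,0,0,0],[0,0,0.006,0,0,0,0],[0,0,0,0,0,0,0],[0,0,0,0,0,0,0],[0,0,0,0,0,0,0]]';python3 snap.py w14;python3 goto.py .4312 .3151 .0155 153
```

```text
206 board right 329 first gap 330 frame None [[148, 193, 221], [105, 141, 160], [81, 103, 115], [125, 130, 124], [170, 174, 171], [126, 132, 127]]
208 board right 329 first gap 330 frame None [[79, 99, 112], [80, 102, 114], [77, 101, 114], [127, 130, 127], [129, 132, 128], [131, 134, 130]]
210 board right 329 first gap 330 frame None [[81, 103, 116], [82, 103, 115], [81, 103, 117], [132, 133, 133], [130, 136, 133], [124, 130, 126]]
214 board right 329 first gap 330 frame None [[83, 104, 118], [79, 102, 114], [81, 101, 114], [127, 131, 127], [126, 128, 125], [131, 135, 133]]
218 board right 329 first gap 330 frame (np.int64(180), np.int64(241)) [[62, 78, 90], [55, 74, 87], [60, 74, 89], [89, 96, 97], [126, 131, 128], [133, 136, 134]]
222 board right 333 first gap 334 frame (np.int64(95), np.int64(332)) [[26, 31, 45], [20, 29, 41], [22, 31, 43], [23, 33, 43], [117, 121, 116], [127, 128, 129]]
226 board right 334 first gap 335 frame (np.int64(82), np.int64(333)) [[22, 36, 44], [27, 34, 48], [12, 29, 37], [33, 37, 50], [58, 64, 71], [125, 128, 124]]
time_s: 25.47
tool_pos: [0.4297, 0.3148, 0.0255]
tool_rot: [-179.9, -0.1, 153.0]
force: [-0.2, -1.0, 0.2]
grip_width: 0.0124
grasp_force: 25.0
[0.4299 0.315  0.0257] [-1.7989e+02 -7.0000e-02  1.5303e+02]
turn [-0.002 -0.001  0.   ] then shift [-0.0011  0.0007  0.0102] rows 0.2 now [0.4299 0.315  0.0257] [-1.799e+02 -1.000e-01  1.530e+02] d [ 0.0013  0.0001 -0.0102]
```

```bash
python3 -m jog '[[-0.0011,0.0006,0.005,0,0,0,0],[0,0,0.004,0,0,0,0],[0,0,0.001,0,0,0,0],[0,0,0.0006,0,0,0,0],[0,0,0,0,0,0,0],[0,0,0,0,0,0,0]]';python3 goto.py .4312 .3151 .0155 153
```

```text
time_s: 26.02
tool_pos: [0.4311, 0.3148, 0.0154]
tool_rot: [-179.9, -0.1, 153.0]
force: [-2.2, -0.5, 5.1]
grip_width: 0.0125
grasp_force: 25.0
turn [-0.002 -0.001  0.   ] then shift [ 0.      0.0003 -0.0001] rows 0.0 now [0.4311 0.3148 0.0154] [-1.799e+02 -1.000e-01  1.530e+02] d [0.0001 0.0003 0.0001]
```

```bash
python3 -m jog '[[0,0,0,0,0,0,0.035],[0,0,0,0,0,0,0.035],[0,0,0,0,0,0,0.035],[0,0,0,0,0,0,0.035],[0,0,-0.01,0,0,0,0.035],[0,0,-0.03,0,0,0,0.035],[0,0,-0.04,0,0,0,0.035],[0,0,-0.04,0,0,-0.118,0.035],[0,0,-0.04,0,0,-0.118,0.035],[0,0,-0.04,0,0,-0.118,0.035],[0,0,-0.04,0,0,-0.117,0.035],[0,0,-0.04,0,0,0,0.035]]';python3 -m jog '[[-0.034,-0.02,0,0,0,0,0.035],[-0.034,-0.02,0,0,0,0,0.035],[-0.034,-0.02,0,0,0,0,0.035],[-0.034,-0.02,0,0,0,0,0.035],[-0.034,-0.02,0,0,0,0,0.035],[0,0,0,0,0,0,0.035],[0,0,0,0,0,0,0.035]]';python3 snap.py w15
cat > fin.py <<'E'
from meas import *
import sys
B=dict(hexagon=(.4880,.4508,37.2),round=(.597,.2654,0),oblong=(.4082,.2692,63.0),square=(.6475,-.0103,33.8))
def check(im,c,tag):
    for sh,(x,y,a) in B.items():
        u=proj(c,[[x,y,.02]])[0];q=np.linalg.norm(proj(c,[[x,y+.085,.02]])[0]-u);m=mask(im,1)
        k=m*0;cv2.circle(k,tuple(int(t) for t in u),int(q),255,-1);cs=cv2.findContours(cv2.morphologyEx(m&k,cv2.MORPH_OPEN,np.ones((3,3))),0,1)[0]
        if not cs: print(tag,sh,None);continue
        k=max(cs,key=cv2.contourArea);ce,an,s=pose(world(c,k,.0255,.006),sh);bb=cv2.boundingRect(k)
        print(tag,sh,"d mm",((ce-[x,y])*1000).round(1),"ang",an and round((an-a+30)%(180 if sh=="oblong" else 90 if sh=="square" else 60)-30,1),np.round(s,1),"box",bb)
        b=mask(im,0)
check(cv2.imread("pics/w15.png"),pickle.load(open("pics/w15.pkl","rb")),"wrist")
for n in("top","side"):
    im=env.read_camera(n);cv2.imwrite(f"pics/{n}1.png",im);check(im,env.get_calibration(n),n)
E
python3 fin.py
```

```text
time_s: 27.02
tool_pos: [0.4311, 0.3148, 0.2979]
tool_rot: [-180.0, -0.1, -179.7]
force: [0.0, 0.4, -0.4]
grip_width: 0.035
grasp_force: 0.0
time_s: 27.6
tool_pos: [0.603, 0.2124, 0.2942]
tool_rot: [-179.8, -0.2, 179.7]
force: [-0.2, 1.2, -0.5]
grip_width: 0.0351
grasp_force: 0.0
[0.6017 0.2147 0.2946] [-1.7992e+02 -1.7000e-01  1.7992e+02]
wrist hexagon d mm [-0.2  1.3] ang 1.0 [92.] box (479, 61, 91, 95)
wrist round d mm [-1.1  1.4] ang None [95.4] box (326, 164, 79, 77)
wrist oblong d mm [ 0.8 -0.7] ang 0.3 [115.5  78.2] box (311, 0, 123, 95)
wrist square d mm [-0.7  0.6] ang -0.6 [89.9 89.1] box (101, 197, 100, 87)
top hexagon None
top round d mm [-0.4  1.9] ang None [91.6] box (175, 178, 47, 45)
top oblong d mm [-2.5  0. ] ang -0.4 [114.6  78.5] box (162, 261, 64, 59)
top square d mm [-0.2  1.3] ang 1.4 [85.9 85.6] box (301, 148, 54, 53)
side hexagon d mm [-1.2 -1. ] ang 3.5 [86.9] box (252, 143, 29, 25)
side round d mm [-1.4  0.1] ang None [93.7] box (306, 167, 33, 26)
side oblong d mm [-1.2  0.4] ang -7.3 [110.8  82.7] box (240, 175, 33, 32)
side square d mm [-2.7 -2.2] ang 5.0 [95.7 98.2] box (359, 214, 45, 37)
```

All four frames are within about 1.5 mm and 1° of their boards, and each touched down at the rim height. The gripper is clear, so I'm handing in.

```bash
python3 -c "
from cell import env
print(env.sign_off())"
```

```text
the job is handed in; nothing more can be done
None
```

All four frames are set down on the boards of their own shape, within about 2 mm and 1° of the board edges by the wrist camera. The tin was never approached, and the job was handed in at about 28 s on the robot's clock.

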